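Swage a tube coupling: set the size, release the catch, hold the lever

ROBOT

A 7-joint arm with a two-finger parallel gripper is mounted at the origin on the work surface. World frame = base frame: x ahead of the robot, y to its left, z up, the work surface at z = 0. Lengths are in m, angles in rad, forces in N, time in s.
With the tool pointing down it reaches from about 0.35 to 0.9 m from the base axis. Payload 8.1 kg.
Tool frame: the origin (TCP) lies at the centre of the arm's flange, where the gripper is bolted on; the fingertips stand 173 mm ahead of it and the grasp point (between the pads) lies 155 mm ahead of it (manip.tip_extent is the distance from the TCP to the fingertips, in m); z points along the fingers, y is the line along which they close (so a half turn about z gives the same grasp; the last joint's range is limited). The gripper opens to 85 mm and grips with 20 to 120 N. Pads are 22 mm wide; open, the fingers measure 114 mm over their backs; the gripper's body (76 mm by 85 mm) begins 54 mm behind the grasp point. The pads swing forward as they close: fully open they stand 13 mm farther back than shut.
Start: joints at [1.2, 0.434, 0.025, 1.573, -0.012, 1.134, -0.075], TCP at [0.165, -0.603, 0.405] pointing down, gripper open.
Joint ranges: [-2.62, 2.62], [-0.44, 2.09], [-1.27, 1.32], [0.08, 2.57], [-1.32, 4.46], [0.12, 2], [-2.74, 2.74]. Speed limits (rad/s): [2.22, 2.22, 3.01, 3.01, 3.14, 3.14, 3.14].

INTERFACE

Orientations are given as [roll, pitch, yaw] about the fixed x, y, z axes, in that order (R = Rz(yaw) Ry(pitch) Rx(roll)).
In Python, from station import readout, capture, hand_in, manip gives the robot as it stands.
- The arm moves only by the shell command python3 -m creep 'ROWS' [OPENING] [FORCE]. ROWS is JSON, a list of rows, each an object of numbers: "x", "y", "z": the shift along the world's x, y, z in m; "ax", "ay", "az": the turn, a rotation vector about the world's x, y, z in degrees. In form: [{"x": .., "y": .., "z": .., "ax": .., "ay": .., "az": ..}, ...]. A call has 1 to 8 rows; each row shifts and turns the commanded pose from where the row before left it; what a row does not reach is not made up. A row lasts 1/8 s, in which the tool goes at most 62.5 mm and 10.7 degrees, less where a joint would pass 70% of its speed; a pose out of reach is approached as far as the arm can. A call is refused whole if a number of a shift passes 0.0625 or a number of a turn 10.7, either way. A call with a gripper value outside its range is refused whole. OPENING is the finger opening in m, from 0 to 0.0854, set as the call begins (- or left out, the last holds). The fingers move at their own pace and stop on an object; FORCE is the grip in N (left out, the last holds). Time passes only in rows, so rows that do not move let the fingers close. It gives the time, the measured TCP pose, the force, the opening and the grip force at its end, in the units of the state.
- readout.read_state(): the state, without advancing time (a new reading comes with each control period).
- capture(name): name is "side" or "top" or "wrist"; returns a dict with "color" (480x640x3 uint8, red, green, blue), "fx", "fy", "cx", "cy" (pixels), "k1" (the pictures are not rectified: a ray, as slopes to the right and down, at radius r is drawn at 1 + k1 r^2 times it, then the intrinsics apply), "position" and "rotation" of the camera in the world; the wrist camera has in their place "tool_from_camera" (4x4, takes a point from camera to tool coordinates, whose origin is the TCP and whose axes are the flange's). Camera axes: x right, y down, z forward; pixel columns grow to the right and rows downward; lengths in m; the calibration is good to about 2 mm. A picture is of the moment at which its call begins: read the wrist's pose just before it. There is no depth.
- hand_in(): hands the job in; it is judged then, once.
The state is a dict: "time": time; "joints": joint angles; "joint_vel": joint speeds; "joint_efforts": joint torques, N m; "tcp_pos": TCP position; "tool_rot": TCP orientation; "contact_force": force on the tool from outside, world axes, zero at the start; "ft_torque": the same for the moment, N m; "grip_width": finger opening in m; "grasp_force": force on a finger pad.
Only numpy, scipy, OpenCV 4.12 (cv2) and the standard library are available. Lean on these libraries where they do the work, as an engineer would, in place of code of your own. Each camera call takes 0.05 s, during which the arm holds its last target. There are 200 camera calls.

TASK

Close the bench swaging press on the tube coupling that is already in its dies: first turn the size dial to 6, next flip the safety catch beside the hand lever right over, then pull the hand lever towards you all the way to its stop. Finish while still holding the lever there against its spring - do not let go - and leave the loose things on the press and on the bench where they are.

Things in the scene. Friction and masses are not known exactly. Their poses are not given: they have to be found in the camera images.
- press: Swaging press, blue housing fixed to the table, standing at some yaw. Origin on the table under its control deck; x to its back, y to its left, z up. Deck: 110 mm high, x -135..135, y -172..162 mm. To the right the swage head, an octagonal ring with jaws round a tube: x -75..185 with the tube, y -402..-208, 290 mm high. Gauge 183 mm high at x 112, y -115. The jaws close as the lever is pulled.
- dial (a joint): Turn of the size dial, rad, growing clockwise seen from above; number N on the scale is at N x 24 degrees (N x 0.4189 rad), N = 0 to 10 with end stops just beyond. It clicks into a detent at every number and stays there; going from one to the next takes about 0.15 N m.
- dial_grip (a point): Point on the dial's upright axis, half-way up its grip and 34 mm above the deck. The grip is a black knurled cylinder, 40 mm in diameter, from 10 to 44 mm above the deck; below it a round skirt 66 mm in diameter reaches 10 mm above the deck. The point's frame turns with the dial.
- dial_pointer (a point): Tip of the dial's raised light pointer bar, 38 mm from the axis, 11 mm above the deck; a light line on the grip's top continues it. Round it lies a fixed steel scale disc, 108 mm wide, black marks for 0 to 10 every 24 degrees clockwise, 0, 5 and 10 longer. Mark 5 points to the back of the press; seen from above the pointer stands at 120 - 24 N degrees counter-clockwise from the press's +x.
- catch (a joint): Turn of the safety catch, rad: 0 = down, its tongue across the lever's gate, so that the lever cannot be pulled; 1.45 = flipped right over to its stop, thumb plate lying to the left and tongue standing up. It stays where it is left; about 2 N at the thumb plate's end turns it. The tongue is clear of the lever above 1.1 rad.
- catch_thumb (a point): Centre of the rounded upper end (11 mm thick, 24 mm wide along the press's x) of the catch's steel thumb plate, 48 mm from the catch's hinge line. The plate (7 mm thick) stands upright, its end 78 mm above the deck at the press's front left, when the catch is down; pushed to the left (the press's +y) it turns over in an arc about the hinge line.
- catch_hinge (a point): Point on the catch's hinge line, which runs along the press's x, level with the middle of the thumb plate and 30 mm above the deck (140 mm above the table).
- lever (a joint): Swing of the hand lever, rad: 0 = at rest, leaning 0.3 rad to the back; grows as it is pulled to the front; 0.7 = at its stop, leaning 0.4 rad to the front. A spring drives it back to 0 as soon as it is let go; at the ball it takes about 5 N at first and 9 N at the stop.
- lever_ball (a point): Centre of the black ball, 36 mm in diameter, on top of the hand lever (steel rod 12 mm thick), 185 mm from the lever's pivot; at rest it is 267 mm above the table. The ball is smooth: fingers left and right of it may slip off, a finger behind it (at the press's back side) pulls it surely.
- lever_pivot (a point): Pivot of the lever (axis along the press's y), 20 mm below the deck surface (90 mm above the table).
- sleeve: Loose steel coupling sleeve, 30 mm in diameter and 42 mm high, standing on the deck near its back edge, between dial and lever. Origin under its centre. Leave it alone.
- nut: Loose hexagon nut, about 32 mm across and 16 mm high, lying on the deck near its front edge, between dial and catch. Origin under its centre. Leave it alone.
- spanner: Loose steel spanner, 200 mm long, lying on the table left of the press. Leave it alone.
- scraper: Loose deburring tool with a black handle, 190 mm long, lying on the table left of the press. Leave it alone.
- grease_tin: Loose tin, 76 mm in diameter and 85 mm high, on the table left of the press. Leave it alone.
- oil_bottle: Loose bottle, 64 mm in diameter and 170 mm high, on the table left of the press. Leave it alone.

How it is judged:
On the way, in this order (a step that is already met when the one before it is completed fails the run):
1. the size dial is at 6, with the catch still down and the lever at rest (value of joint dial between 2.4 and 2.63 rad and value of joint catch below 0.5 rad and value of joint lever below 0.12 rad), for 0.2 s.
2. the safety catch is flipped over while the lever is at rest (value of joint catch above 1.1 rad and value of joint lever below 0.12 rad), for 0.2 s.
3. the lever is pulled to its stop and held (value of joint lever above 0.6 rad), for 0.5 s.
At the end, for the whole second after the job is handed in: The robot itself is still holding the lever (more than 2 N on it) within 0.1 rad of its front stop, the catch is flipped over (beyond 1.1 rad) and the dial is at 6 (within 0.11 rad) (value of joint lever above 0.6 rad and contact force between any of the fingers, the arm and lever above 2 N and value of joint catch above 1.1 rad and value of joint dial between 2.4 and 2.63 rad); the arm keeps its last pose, push and grip.
It fails at once if the lever is forced past the catch (value of joint lever above 0.2 rad and value of joint catch below 0.8 rad).
It fails at once if a loose thing on the press or the bench is shifted by more than 30 mm (distance of any of sleeve, nut, spanner, scraper, grease_tin, oil_bottle from where it was at the start of the episode above 0.03 m).
It also fails if it takes over 70 s, if anything falls off the work surface, if the arm or the gripper's body presses on something with over 40 N, if the wrist force passes 120 N, or if a joint passes its speed limit or range.

## Working session

There is one attempt and no reset: what is moved stays moved. The work goes in short steps, Python scripts to look and compute and a shell command to move; the robot and the scene stay as the last step left them, time stands still between calls to the robot, and variables do not carry over. Pictures are saved under pics/ and viewed, at most 10 in all, crops included, and the job is handed in when it is done.

```bash
ls; mkdir -p pics
python3 - <<'E'
from station import readout,capture,manip
import cv2,json
s=readout.read_state();print(s)
for n in("side","top"):
    c=capture(n);cv2.imwrite(f"pics/{n}0.png",c["color"][:,:,::-1]);print({k:v for k,v in c.items() if k!="color"})
E
```

```text
pics
{'time': 0.0, 'joints': array([ 1.20040677,  0.43520879,  0.02495231,  1.57411347, -0.01161772,
        1.13401244, -0.07511553]), 'joint_vel': array([-0.00030745,  0.00079613, -0.00104105,  0.00200685,  0.00015778,
       -0.00143238,  0.00107591]), 'joint_efforts': array([-5.16656091e-04, -6.70473647e+01,  1.02500785e+00, -3.16212416e+01,
        1.56872452e-02,  1.23998139e-02, -3.09443249e-05]), 'tcp_pos': array([ 0.16529194, -0.60249342,  0.403928  ]), 'tool_rot': array([-3.14000005e+00,  1.19733637e-04,  2.67715375e-01]), 'contact_force': array([-0.74873979, -0.21186056, -0.31522476]), 'ft_torque': array([ 0.03170696, -0.0683453 ,  0.04779951]), 'grasp_force': 0.0, 'grip_width': 0.08537928055049618}
{'fx': 452.79434635574404, 'fy': 452.79434635574404, 'cx': 318.7718074141816, 'cy': 237.9498084092198, 'k1': -0.03411254141364642, 'position': array([ 0.45359693, -0.29782209,  0.73750215]), 'rotation': array([-2.40994974,  0.01055955, -0.08959019])}
{'fx': 558.3362357239104, 'fy': 558.3362357239104, 'cx': 319.5516391769772, 'cy': 241.1816428406299, 'k1': -0.14681847573521886, 'position': array([0.28844069, 0.20756334, 1.23029053]), 'rotation': array([-2.93976756e+00,  1.17336444e-03, -1.58545444e+00])}
```

View pics/top0.png

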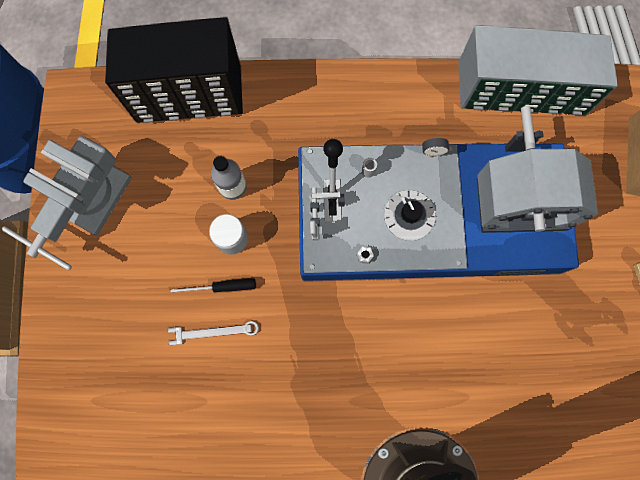

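View pics/side0.png

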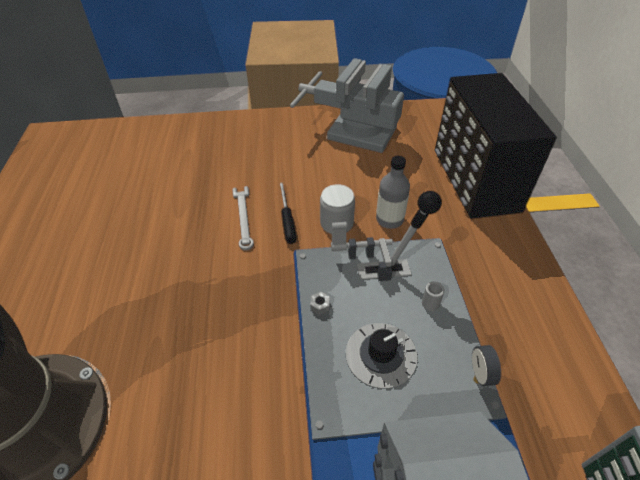

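The top view shows the press roughly aligned with world x, with the dial at (411,212), ball at (333,146), catch at (318,215), nut at (366,254) and sleeve at (370,165). In the side view the dial is at (383,345), ball (429,202), catch about (340,235) and lever foot (385,268). I'll zoom in on both views.

```bash
cat > h.py <<'E'
import numpy as np,cv2
from scipy.spatial.transform import Rotation as R
from station import readout,capture
def campose(c,s=None):
    if "position" in c: return np.array(c["position"]),R.from_euler("xyz",c["rotation"]).as_matrix()
    T=np.array(c["tool_from_camera"]);Rt=R.from_euler("xyz",s["tool_rot"]).as_matrix()
    return s["tcp_pos"]+Rt@T[:3,3],Rt@T[:3,:3]
def ray(c,uv,s=None):
    p,M=campose(c,s);K=np.array([[c["fx"],0,c["cx"]],[0,c["fy"],c["cy"]],[0,0,1]])
    q=cv2.undistortPoints(np.array([[uv]],float),K,np.array([c["k1"],0,0,0.]))[0,0]
    d=M@np.r_[q,1];return p,d/np.linalg.norm(d)
def onz(r,z): p,d=r;return p+d*(z-p[2])/d[2]
def tri(*rs):
    A=sum(np.eye(3)-np.outer(d,d) for p,d in rs);b=sum((np.eye(3)-np.outer(d,d))@p for p,d in rs)
    x=np.linalg.solve(A,b);return x,[round(1e3*np.linalg.norm(np.cross(x-p,d)),1) for p,d in rs]
E
python3 - <<'E'
import cv2
t=cv2.imread("pics/top0.png")[130:280,292:480];s=cv2.imread("pics/side0.png")[185:395,290:510]
a=cv2.resize(t,None,fx=4.2,fy=4,interpolation=2);cv2.imwrite("pics/tc.png",cv2.resize(t,None,fx=4,fy=4,interpolation=2));cv2.imwrite("pics/sc.png",cv2.resize(s,None,fx=2.8,fy=2.8,interpolation=2))
E
```

```text
(no output)
```

View pics/tc.png

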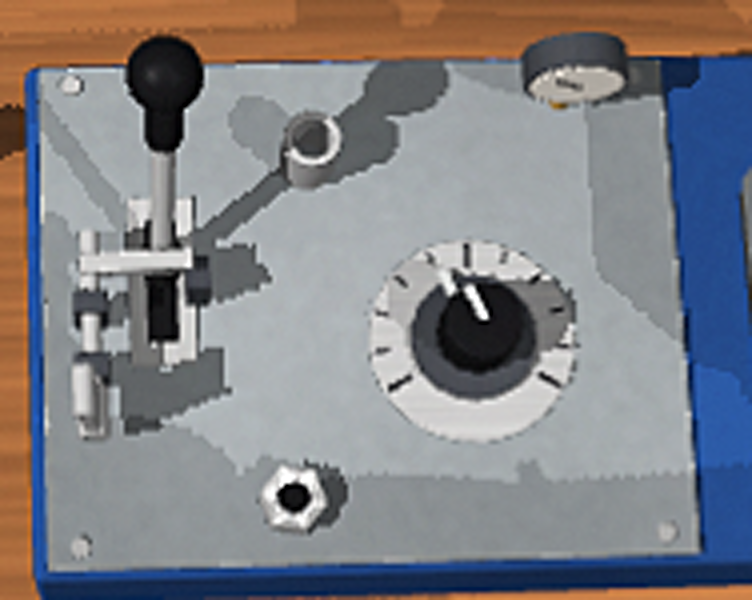

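View pics/sc.png

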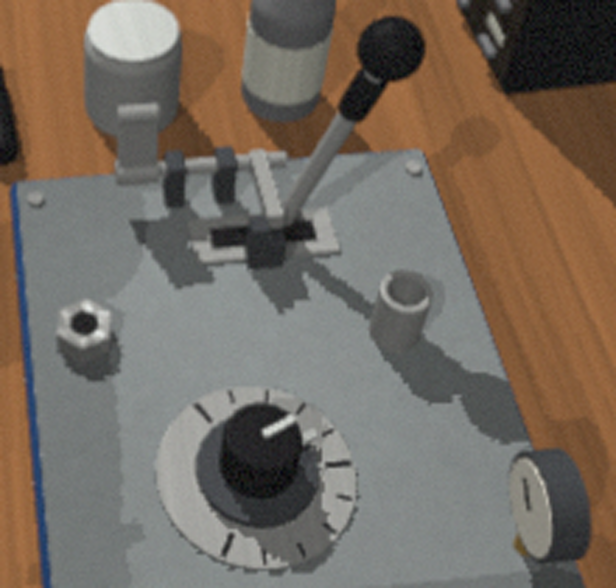

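Crops: ball at top (333,148.5) and side (429.3,202.1). Deck screws: top (310,151), (312,267), (459,263). The pointer tip is near top (403,200), close to mark 4. Next I triangulate.

Run:
```python
from h import *
np.set_printoptions(precision=4,suppress=True)
t=capture("top");s=capture("side")
T=lambda x,y:ray(t,(292+x/4,130+y/4));S=lambda x,y:ray(s,(290+x/2.8,185+y/2.8))
P=lambda n,a,b:print(n,*tri(T(*a),S(*b)))
P("screwFL",(81,547),(36,200));P("screwBL",(72,85),(414,168))
P("griptop",(480,320),(262,430));P("ball",(164,74),(390,48))
P("thumb",(90,380),(138,110));P("nut",(293,495),(84,325));P("sleeve",(313,138),(405,287));P("mark0",(398,382),(204,411));P("mark5",(467,255),(338,464));P("mark10",(551,380),(229,545))
for n,p in dict(FL=(81,547),BL=(72,85),FR=(668,531),m0=(398,382),m5=(467,255),m10=(551,380)).items(): print(n,onz(T(*p),.11))
print("griptop z.154",onz(T(480,320),.154),onz(S(262,430),.154));print("tip",onz(T(443,272),.121),"line",onz(T(468,290),.154),onz(T(486,318),.154))
print("sideline",onz(S(265,435),.154),onz(S(297,415),.154),"tip",onz(S(330,435),.121))
print("thumb",onz(T(90,380),.188),onz(S(138,110),.188))
```

```text
screwFL [0.4648 0.2211 0.1114] [np.float64(0.1), np.float64(0.1)]
screwBL [0.7122 0.2229 0.1125] [np.float64(0.0), np.float64(0.0)]
griptop [0.5695 0.0201 0.1552] [np.float64(0.3), np.float64(0.3)]
ball [0.6581 0.1787 0.2673] [np.float64(0.2), np.float64(0.2)]
thumb [0.5297 0.2146 0.1958] [np.float64(1.9), np.float64(1.9)]
nut [0.4867 0.1138 0.1251] [np.float64(0.7), np.float64(0.7)]
sleeve [0.6656 0.1004 0.1562] [np.float64(0.2), np.float64(0.2)]
mark0 [0.5477 0.0571 0.1146] [np.float64(0.2), np.float64(0.2)]
mark5 [0.615  0.018  0.1144] [np.float64(0.0), np.float64(0.0)]
mark10 [ 0.548  -0.0222  0.1149] [np.float64(0.7), np.float64(0.7)]
FL [0.4649 0.2211 0.11  ]
BL [0.7131 0.223  0.11  ]
FR [ 0.4683 -0.0798  0.11  ]
m0 [0.5485 0.0565 0.11  ]
m5 [0.6163 0.0173 0.11  ]
m10 [ 0.5485 -0.0233  0.11  ]
griptop z.154 [0.5695 0.0199 0.154 ] [0.57   0.0208 0.154 ]
tip [0.604  0.0321 0.121 ] line [0.5851 0.0251 0.154 ] [0.5705 0.0168 0.154 ]
sideline [0.571  0.0178 0.154 ] [0.5897 0.0277 0.154 ] tip [0.6128 0.0322 0.121 ]
thumb [0.5335 0.2149 0.188 ] [0.5289 0.2214 0.188 ]
```

Triangulated heights agree with the text: deck 0.112, grip top 0.155, ball 0.267. The press yaw is about 0.5°, the dial axis is at about (0.570, 0.019), and the pointer reads about N=4, so it needs −48°. Moving above the dial, high enough to clear the swage head.

```bash
python3 -m creep '[{"z":0.055},{"z":0.055},{"x":0.03,"y":0.045},{"x":0.034,"y":0.052},{"x":0.034,"y":0.052},{"x":0.034,"y":0.052},{"x":0.034,"y":0.052},{"x":0.034,"y":0.052}]' 0.0854 40
python3 -m creep '[{"x":0.034,"y":0.052},{"x":0.034,"y":0.052},{"x":0.034,"y":0.052},{"x":0.034,"y":0.052},{"x":0.034,"y":0.052},{"x":0.034,"y":0.052},{"x":0.03,"y":0.045},{}]'
```

```text
schema error: expected keys x, y, z, ax, ay, az
schema error: expected keys x, y, z, ax, ay, az
```

```bash
python3 -m creep '[{"x":0,"y":0,"z":0.055,"ax":0,"ay":0,"az":0},{"x":0,"y":0,"z":0.055,"ax":0,"ay":0,"az":0},{"x":0.03,"y":0.045,"z":0,"ax":0,"ay":0,"az":0},{"x":0.034,"y":0.052,"z":0,"ax":0,"ay":0,"az":0},{"x":0.034,"y":0.052,"z":0,"ax":0,"ay":0,"az":0},{"x":0.034,"y":0.052,"z":0,"ax":0,"ay":0,"az":0},{"x":0.034,"y":0.052,"z":0,"ax":0,"ay":0,"az":0},{"x":0.034,"y":0.052,"z":0,"ax":0,"ay":0,"az":0}]' 0.0854 40
```

```text
time: 1.2
tcp_pos: [0.366, -0.2958, 0.5148]
tool_rot: [3.141, -0.0, 0.268]
contact_force: [0.7, -0.1, 0.5]
grip_width: 0.0855
grasp_force: 0.0
```

```bash
python3 -m creep '[{"x":0.034,"y":0.052,"z":0,"ax":0,"ay":0,"az":0},{"x":0.034,"y":0.052,"z":0,"ax":0,"ay":0,"az":0},{"x":0.034,"y":0.052,"z":0,"ax":0,"ay":0,"az":0},{"x":0.034,"y":0.052,"z":0,"ax":0,"ay":0,"az":0},{"x":0.034,"y":0.052,"z":0,"ax":0,"ay":0,"az":0},{"x":0.028,"y":0.045,"z":0,"ax":0,"ay":0,"az":0},{"x":0,"y":0,"z":-0.04,"ax":0,"ay":0,"az":0},{"x":0,"y":0,"z":0,"ax":0,"ay":0,"az":0}]'
python3 - <<'E'
from h import *
s=readout.read_state();print(s["tcp_pos"],s["tool_rot"],s["joints"])
w=capture("wrist");cv2.imwrite("pics/w1.png",w["color"][:,:,::-1])
p,M=campose(w,s);print(p,M)
q=M.T@(np.array([.57,.019,.154])-p);print("grip px",q[:2]/q[2]*w["fx"]+[w["cx"],w["cy"]])
E
```

```text
time: 2.2
tcp_pos: [0.5627, 0.0072, 0.472]
tool_rot: [-3.141, 0.006, 0.269]
contact_force: [-0.4, -0.3, -0.5]
grip_width: 0.0852
grasp_force: 0.0
[0.56270578 0.00721742 0.47200394] [-3.14063473  0.00600558  0.26862246] [ 0.21622205  0.32529768 -0.43433995  1.59507562  0.1412298   1.25864903
 -1.54454529]
[0.63798917 0.02791829 0.44030414] [[ 2.66140478e-01 -9.15949617e-01 -3.00342378e-01]
 [-9.63934253e-01 -2.52875532e-01 -8.29742262e-02]
 [ 5.09722200e-05  3.11593106e-01 -9.50215625e-01]]
grip px [305.17345056 208.20993039]
```

View pics/w1.png

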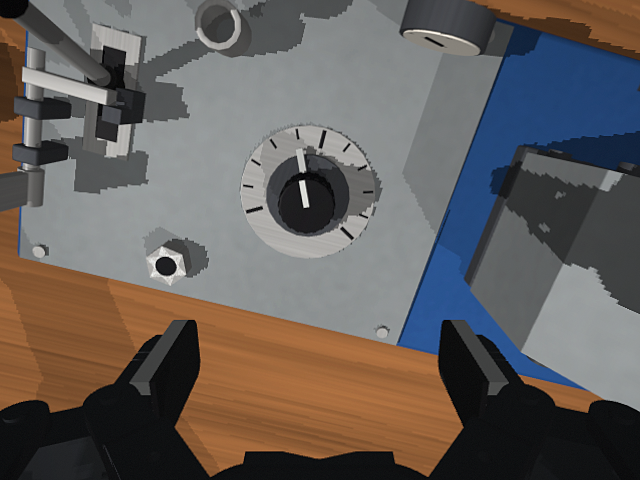

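The wrist picture shows the grip top at (306,205), as predicted within 3 px, and the pointer tip at (300,153) on mark 4. Descending and gripping.

```bash
python3 -m creep '[{"x":0.008,"y":0.012,"z":-0.05,"ax":0,"ay":0,"az":0},{"x":0,"y":0,"z":-0.05,"ax":0,"ay":0,"az":0},{"x":0,"y":0,"z":-0.04,"ax":0,"ay":0,"az":0},{"x":0,"y":0,"z":-0.02,"ax":0,"ay":0,"az":0},{"x":0,"y":0,"z":-0.014,"ax":0,"ay":0,"az":0},{"x":0,"y":0,"z":0,"ax":0,"ay":0,"az":0},{"x":0,"y":0,"z":0,"ax":0,"ay":0,"az":0}]'
```

```text
time: 3.12
tcp_pos: [0.5719, 0.0191, 0.3021]
tool_rot: [3.141, -0.002, 0.267]
contact_force: [-0.6, -0.1, 0.4]
grip_width: 0.0853
grasp_force: 0.0
```

```bash
python3 -m creep '[{"x":0,"y":0,"z":0,"ax":0,"ay":0,"az":0},{"x":0,"y":0,"z":0,"ax":0,"ay":0,"az":0},{"x":0,"y":0,"z":0,"ax":0,"ay":0,"az":0},{"x":0,"y":0,"z":0,"ax":0,"ay":0,"az":0},{"x":0,"y":0,"z":0,"ax":0,"ay":0,"az":0},{"x":0,"y":0,"z":0,"ax":0,"ay":0,"az":0}]' 0.03 50
```

```text
time: 3.88
tcp_pos: [0.5714, 0.0194, 0.3013]
tool_rot: [3.141, -0.001, 0.268]
contact_force: [-0.9, -0.0, 5.3]
grip_width: 0.0385
grasp_force: 49.6
```

```bash
python3 -m creep '[{"x":0,"y":0,"z":0,"ax":0,"ay":0,"az":-8},{"x":0,"y":0,"z":0,"ax":0,"ay":0,"az":-8},{"x":0,"y":0,"z":0,"ax":0,"ay":0,"az":-8},{"x":0,"y":0,"z":0,"ax":0,"ay":0,"az":-8},{"x":0,"y":0,"z":0,"ax":0,"ay":0,"az":-8},{"x":0,"y":0,"z":0,"ax":0,"ay":0,"az":-8},{"x":0,"y":0,"z":0,"ax":0,"ay":0,"az":0},{"x":0,"y":0,"z":0,"ax":0,"ay":0,"az":0}]'
python3 - <<'E'
from h import *
s=readout.read_state();print(s["joints"],s["ft_torque"])
t=capture("top")["color"][185:240,385:440,::-1];w=capture("wrist")["color"][:,:,::-1]
cv2.imwrite("pics/d2.png",np.hstack([cv2.resize(t,(400,400),interpolation=2),cv2.resize(w,(400,400))[:]]))
E
```

```text
time: 4.88
tcp_pos: [0.5714, 0.0192, 0.3014]
tool_rot: [3.142, -0.001, -0.57]
contact_force: [-1.6, -0.2, 5.8]
grip_width: 0.0386
grasp_force: 49.8
[ 0.01551295  0.46614046 -0.19670446  1.81400528  0.11550023  0.87208171
 -2.375473  ] [-0.12690491  0.42198132 -0.02096889]
```

View pics/d2.png

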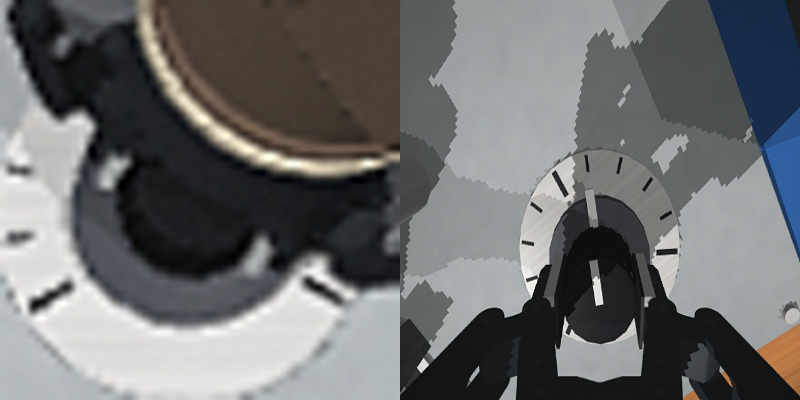

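The wrist half shows the pointer tip (590,192) on mark 6 (587,165), one past the long mark 5 at (560,183). Releasing, lifting and turning to about +90° yaw for the catch.

```bash
python3 -m creep '[{"x":0,"y":0,"z":0,"ax":0,"ay":0,"az":0},{"x":0,"y":0,"z":0,"ax":0,"ay":0,"az":0},{"x":0,"y":0,"z":0,"ax":0,"ay":0,"az":0},{"x":0,"y":0,"z":0,"ax":0,"ay":0,"az":0},{"x":0,"y":0,"z":0.04,"ax":0,"ay":0,"az":0},{"x":0,"y":0,"z":0.05,"ax":0,"ay":0,"az":0},{"x":-0.02,"y":0.01,"z":0.03,"ax":0,"ay":0,"az":10},{"x":-0.02,"y":0.01,"z":0,"ax":0,"ay":0,"az":10}]' 0.0854
python3 -m creep '[{"x":0,"y":0.01,"z":0,"ax":0,"ay":0,"az":10},{"x":0,"y":0.01,"z":0,"ax":0,"ay":0,"az":10},{"x":0,"y":0.01,"z":0,"ax":0,"ay":0,"az":10},{"x":0,"y":0.01,"z":0,"ax":0,"ay":0,"az":10},{"x":0,"y":0.01,"z":0,"ax":0,"ay":0,"az":10},{"x":0,"y":0.01,"z":0,"ax":0,"ay":0,"az":10},{"x":0,"y":0.01,"z":0,"ax":0,"ay":0,"az":10},{"x":0,"y":0,"z":0,"ax":0,"ay":0,"az":10}]' 0
python3 -m creep '[{"x":0,"y":0,"z":0,"ax":0,"ay":0,"az":10},{"x":0,"y":0,"z":0,"ax":0,"ay":0,"az":10},{"x":0,"y":0,"z":0,"ax":0,"ay":0,"az":3},{"x":0,"y":0,"z":0,"ax":0,"ay":0,"az":0}]'
python3 - <<'E'
from h import *
s=readout.read_state();print(s["joints"])
w=capture("wrist");cv2.imwrite("pics/w3.png",w["color"][:,:,::-1])
t=capture("top");cv2.imwrite("pics/top3.png",t["color"][:,:,::-1])
E
```

```text
time: 5.98
tcp_pos: [0.5315, 0.0398, 0.4234]
tool_rot: [-3.14, -0.005, -0.216]
contact_force: [-0.5, 0.5, -1.2]
grip_width: 0.0853
grasp_force: 0.0
time: 6.98
tcp_pos: [0.5312, 0.1102, 0.4208]
tool_rot: [-3.141, -0.0, 1.182]
contact_force: [-0.4, 0.0, 0.4]
grip_width: -0.0005
grasp_force: 0.0
time: 7.48
tcp_pos: [0.5314, 0.1091, 0.4207]
tool_rot: [-3.142, -0.0, 1.576]
contact_force: [0.1, -0.2, -1.0]
grip_width: 0.0001
grasp_force: 0.0
[ 0.2015947   0.36855436 -0.66998335  1.71130389  0.24775044  1.14813046
 -0.53303181]
```

View pics/w3.png

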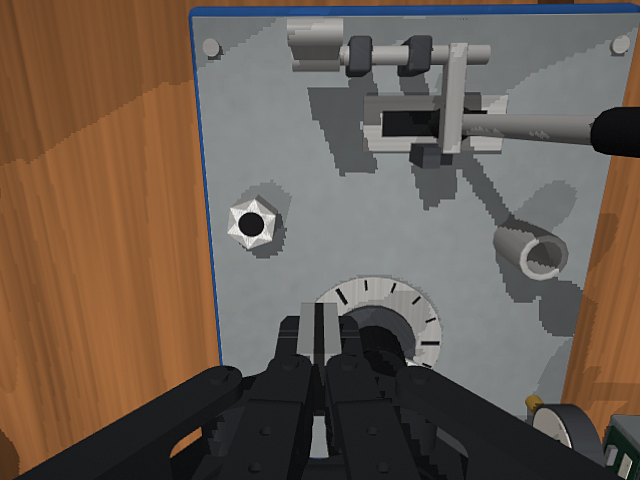

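The wrist view shows the nut at (252,222), the thumb plate's end at about (315,32), hinge shaft right of it and tongue across the gate at (455,100). Computing the thumb position from wrist and side, and checking the dial by brightness along the skirt ring.

Run:
```python
from h import *
np.set_printoptions(precision=4,suppress=True)
s=readout.read_state();w=capture("wrist");sd=capture("side");t=capture("top")
for uv in((315,32),(315,45)):
    a=ray(w,uv,s);print(tri(a,ray(sd,(339.3,224))),onz(a,.188))
print("thumb x edges",onz(ray(w,(287,35),s),.188),onz(ray(w,(343,35),s),.188))
print("hinge shaft",onz(ray(w,(390,55),s),.14), "tongue",onz(ray(w,(455,45),s),.14),"block",onz(ray(w,(360,55),s),.145))
def proj(c,P):
    p,M=campose(c,s);q=M.T@(P-p);K=np.array([[c["fx"],0,c["cx"]],[0,c["fy"],c["cy"]],[0,0,1]])
    return cv2.projectPoints(np.array([q]),np.zeros(3),np.zeros(3),K,np.array([c["k1"],0,0,0.]))[0][0,0]
for n,c in dict(top=t,side=sd).items():
    g=cv2.cvtColor(c["color"],cv2.COLOR_RGB2GRAY).astype(np.float32);row=[]
    for a in range(120,-150,-12):
        v=[]
        for r in(.028,.031):
            u=proj(c,np.array([.5705+r*np.cos(np.radians(a+.5)),.019+r*np.sin(np.radians(a+.5)),.121]));v.append(cv2.getRectSubPix(g,(1,1),tuple(map(float,u)))[0,0])
        row.append((round((120-a)/24,1),int(max(v))))
    print(n,row)
```

```text
(array([0.5289, 0.2191, 0.191 ]), [np.float64(0.3), np.float64(0.3)]) [0.5292 0.2196 0.188 ]
(array([0.5285, 0.2133, 0.197 ]), [np.float64(0.8), np.float64(0.8)]) [0.5292 0.2144 0.188 ]
thumb x edges [0.5169 0.2183 0.188 ] [0.5415 0.2184 0.188 ]
hinge shaft [0.5701 0.216  0.14  ] tongue [0.6053 0.2211 0.14  ] block [0.5531 0.2154 0.145 ]
top [(0.0, 86), (0.5, 86), (1.0, 59), (1.5, 99), (2.0, 67), (2.5, 68), (3.0, 67), (3.5, 68), (4.0, 68), (4.5, 68), (5.0, 97), (5.5, 86), (6.0, 88), (6.5, 88), (7.0, 90), (7.5, 89), (8.0, 88), (8.5, 87), (9.0, 84), (9.5, 81), (10.0, 77), (10.5, 71), (11.0, 65)]
side [(0.0, 101), (0.5, 78), (1.0, 26), (1.5, 24), (2.0, 31), (2.5, 37), (3.0, 37), (3.5, 56), (4.0, 100), (4.5, 90), (5.0, 103), (5.5, 84), (6.0, 212), (6.5, 49), (7.0, 51), (7.5, 50), (8.0, 52), (8.5, 53), (9.0, 52), (9.5, 51), (10.0, 84), (10.5, 82), (11.0, 81)]
```

The dial reads 6 in the side view. The thumb is at (0.529, 0.217, 0.19) and the hinge at y≈0.216. Lowering closed fingers to the right of the plate.

```bash
python3 -m creep '[{"x":-0.004,"y":0.04,"z":0,"ax":0,"ay":0,"az":0},{"x":0,"y":0.041,"z":0,"ax":0,"ay":0,"az":0},{"x":0,"y":0,"z":-0.04,"ax":0,"ay":0,"az":0},{"x":0,"y":0,"z":-0.034,"ax":0,"ay":0,"az":0},{"x":0,"y":0,"z":0,"ax":0,"ay":0,"az":0},{"x":0,"y":0.005,"z":0,"ax":0,"ay":0,"az":0},{"x":0,"y":0.006,"z":0,"ax":0,"ay":0,"az":0}]'
```

```text
time: 8.6
tcp_pos: [0.5278, 0.202, 0.3484]
tool_rot: [3.139, -0.001, 1.576]
contact_force: [0.0, 0.1, -0.2]
grip_width: -0.0002
grasp_force: 0.0
```

```bash
python3 -m creep '[{"x":0,"y":0.008,"z":0,"ax":0,"ay":0,"az":0},{"x":0,"y":0.008,"z":0,"ax":0,"ay":0,"az":0},{"x":0,"y":0.008,"z":-0.003,"ax":0,"ay":0,"az":0},{"x":0,"y":0.007,"z":-0.004,"ax":0,"ay":0,"az":0},{"x":0,"y":0.006,"z":-0.005,"ax":0,"ay":0,"az":0},{"x":0,"y":0.005,"z":-0.005,"ax":0,"ay":0,"az":0},{"x":0,"y":0,"z":0,"ax":0,"ay":0,"az":0}]'
```

```text
time: 9.48
tcp_pos: [0.5271, 0.244, 0.3293]
tool_rot: [-3.141, -0.001, 1.578]
contact_force: [0.2, -0.0, -0.5]
grip_width: -0.0
grasp_force: 0.0
```

```bash
python3 -m creep '[{"x":0,"y":0.004,"z":-0.004,"ax":0,"ay":0,"az":0},{"x":0,"y":0.003,"z":-0.004,"ax":0,"ay":0,"az":0},{"x":0,"y":0,"z":-0.003,"ax":0,"ay":0,"az":0}]'
python3 - <<'E'
from h import *
s=readout.read_state();w=capture("wrist")["color"][:,:,::-1];sd=capture("side")["color"][195:295,290:430,::-1]
cv2.imwrite("pics/c4.png",np.hstack([cv2.resize(w,(400,300)),cv2.resize(sd,(400,300),interpolation=2)]))
E
```

```text
time: 9.85
tcp_pos: [0.5275, 0.2505, 0.3206]
tool_rot: [3.14, 0.0, 1.576]
contact_force: [-9.5, -9.5, 37.3]
grip_width: -0.0001
grasp_force: 18.9
```

View pics/c4.png

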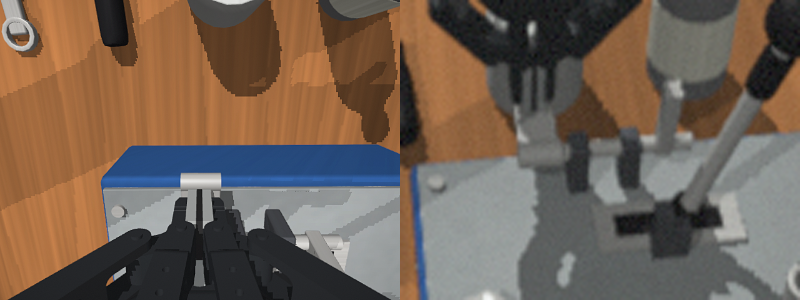

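The side half shows the thumb plate pressed flat to the left and the tongue standing upright, so the catch is at its stop. Lifting and going over the lever ball with the fingers opened front and back.

```bash
python3 -m creep '[{"x":0,"y":0,"z":0.02,"ax":0,"ay":0,"az":0},{"x":0,"y":0,"z":0.05,"ax":0,"ay":0,"az":0},{"x":0,"y":0,"z":0.055,"ax":0,"ay":0,"az":0},{"x":0,"y":0,"z":0.045,"ax":0,"ay":0,"az":0},{"x":0.044,"y":-0.024,"z":0,"ax":0,"ay":0,"az":0},{"x":0.044,"y":-0.024,"z":0,"ax":0,"ay":0,"az":0},{"x":0.042,"y":-0.024,"z":0,"ax":0,"ay":0,"az":0},{"x":0,"y":0,"z":0,"ax":0,"ay":0,"az":0}]' 0.0854
python3 - <<'E'
from h import *
np.set_printoptions(precision=4,suppress=True)
s=readout.read_state();print(s["joints"]);w=capture("wrist");sd=capture("side")
cv2.imwrite("pics/b5.png",np.hstack([cv2.resize(w["color"],(400,300)),cv2.resize(sd["color"],(400,300))])[:,:,::-1])
E
```

```text
time: 10.95
tcp_pos: [0.6604, 0.1749, 0.4868]
tool_rot: [-3.141, 0.001, 1.571]
contact_force: [-0.2, 0.8, -0.6]
grip_width: 0.0851
grasp_force: 0.0
[ 0.016   0.5628 -0.6218  1.2433  0.3201  1.433  -0.5748]
```

View pics/b5.png

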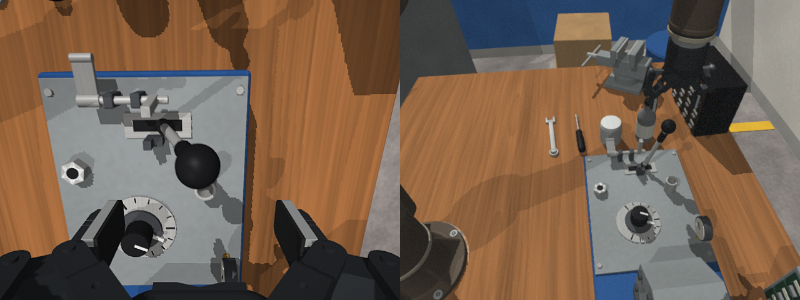

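The catch lies over, the dial is still on 6, and the ball is centred between the open fingers. Descending and gripping the ball.

```bash
python3 -m creep '[{"x":-0.002,"y":0.004,"z":-0.03,"ax":0,"ay":0,"az":0},{"x":0,"y":0,"z":-0.025,"ax":0,"ay":0,"az":0},{"x":0,"y":0,"z":-0.015,"ax":0,"ay":0,"az":0},{"x":0,"y":0,"z":0,"ax":0,"ay":0,"az":0}]'
python3 -m creep '[{"x":0,"y":0,"z":0,"ax":0,"ay":0,"az":0},{"x":0,"y":0,"z":0,"ax":0,"ay":0,"az":0},{"x":0,"y":0,"z":0,"ax":0,"ay":0,"az":0},{"x":0,"y":0,"z":0,"ax":0,"ay":0,"az":0},{"x":0,"y":0,"z":0,"ax":0,"ay":0,"az":0}]' 0.03 40
```

```text
time: 11.55
tcp_pos: [0.6547, 0.1827, 0.4181]
tool_rot: [-3.14, 0.0, 1.578]
contact_force: [-0.4, -0.4, 0.5]
grip_width: 0.0852
grasp_force: 0.0
time: 12.18
tcp_pos: [0.6565, 0.1823, 0.4203]
tool_rot: [3.137, -0.001, 1.576]
contact_force: [5.3, 0.9, 3.3]
grip_width: 0.0342
grasp_force: 39.4
```

```bash
python3 -m creep '[{"x":-0.014,"y":0,"z":0.003,"ax":0,"ay":0,"az":0},{"x":-0.014,"y":0,"z":0.003,"ax":0,"ay":0,"az":0},{"x":-0.014,"y":0,"z":0.001,"ax":0,"ay":0,"az":0},{"x":-0.014,"y":0,"z":0,"ax":0,"ay":0,"az":0},{"x":-0.014,"y":0,"z":-0.001,"ax":0,"ay":0,"az":0},{"x":-0.014,"y":0,"z":-0.001,"ax":0,"ay":0,"az":0},{"x":-0.014,"y":0,"z":-0.003,"ax":0,"ay":0,"az":0},{"x":-0.014,"y":0,"z":-0.003,"ax":0,"ay":0,"az":0}]' - 40
```

```text
time: 13.18
tcp_pos: [0.5459, 0.1816, 0.4206]
tool_rot: [3.131, -0.002, 1.574]
contact_force: [12.7, -3.1, 5.6]
grip_width: 0.0337
grasp_force: 41.4
```

```bash
python3 -m creep '[{"x":-0.008,"y":0,"z":-0.002,"ax":0,"ay":0,"az":0},{"x":-0.006,"y":0,"z":-0.002,"ax":0,"ay":0,"az":0},{"x":-0.003,"y":0,"z":-0.001,"ax":0,"ay":0,"az":0},{"x":0,"y":0,"z":0,"ax":0,"ay":0,"az":0},{"x":0,"y":0,"z":0,"ax":0,"ay":0,"az":0}]'
```

```text
time: 13.8
tcp_pos: [0.5301, 0.1814, 0.4164]
tool_rot: [3.129, -0.002, 1.574]
contact_force: [12.2, -4.6, 10.7]
grip_width: 0.0336
grasp_force: 40.9
```

```bash
python3 -m creep '[{"x":-0.002,"y":0,"z":-0.001,"ax":0,"ay":0,"az":0},{"x":-0.002,"y":0,"z":0,"ax":0,"ay":0,"az":0},{"x":0,"y":0,"z":0,"ax":0,"ay":0,"az":0},{"x":0,"y":0,"z":0,"ax":0,"ay":0,"az":0},{"x":0,"y":0,"z":0,"ax":0,"ay":0,"az":0},{"x":0,"y":0,"z":0,"ax":0,"ay":0,"az":0}]'
python3 - <<'E'
from h import *
w=capture("wrist");sd=capture("side")
cv2.imwrite("pics/e6.png",np.hstack([cv2.resize(w["color"],(400,300)),cv2.resize(sd["color"][180:420,270:590],(400,300))])[:,:,::-1])
E
```

```text
time: 14.55
tcp_pos: [0.5286, 0.1811, 0.4162]
tool_rot: [3.123, -0.004, 1.572]
contact_force: [25.7, -2.0, 7.8]
grip_width: 0.0339
grasp_force: 41.2
```

View pics/e6.png

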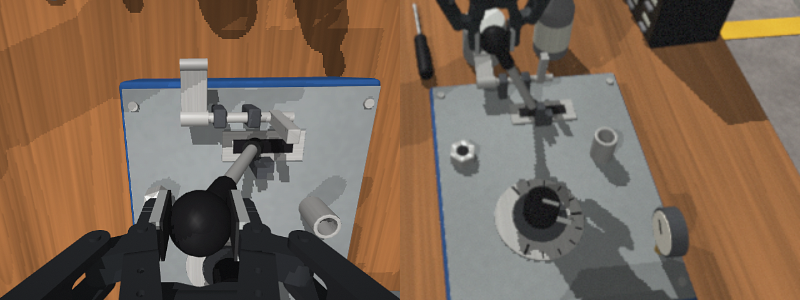

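The pull force jumped from 12 to 26 N, so the lever is on its stop. The ball is held between the pads, the catch lies over, and the nut and sleeve are where they were. Handing in.

```bash
python3 -c "
from station import hand_in
print(hand_in())"
```

```text
the job is handed in; nothing more can be done
None
```

I set the dial to 6, flipped the catch over and pulled the lever to its stop, then handed the job in at about 14.6 s with the gripper still holding the lever; no verdict came back.

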